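# Clamp a resin specimen block in the sprung holder

### The arm

A 6-joint arm with a two-finger parallel gripper is mounted at the origin on the work surface. World frame = base frame: x ahead of the robot, y to its left, z up, the work surface at z = 0. Lengths are in mm, angles in rad, forces in N, time in s.
With the tool pointing down it reaches from about 400 to 825 mm from the base axis. Payload 7 kg.
Tool frame: the origin (TCP) lies between the finger pads; the fingertips stand ahead of it and the grasp point (between the pads) lies 5 mm behind it (arm.tip_reach is the z of the fingertips in the tool frame, in mm); z points along the fingers, x is the direction in which the jaws open and shut, and the axes are right-handed (so a half turn about z gives the same grasp; the last joint's range is limited). The gripper opens to 88 mm and grips with 3 to 60 N. Pads are 19 mm wide; open, the fingers measure 130 mm over their backs; the gripper's body (78 mm by 193 mm) begins 47 mm behind the grasp point.
Start: joints at [1.541, 0.359, 0.012, 0, -1.224, -0.288], TCP at [210.931, 641.174, 240.561] pointing down, gripper open.
Joint ranges: [-3.07, 3.07], [-1.43, 2.12], [-1.02, 1.25], [-3.03, 1.67], [-3.05, -0], [-3.03, 3.03]. Speed limits (rad/s): [2.39, 2.39, 3.01, 3.14, 3.14, 3.14].

### API

Orientations are given as a 3x3 rotation matrix whose columns are the frame's x, y, z axes.
In Python, from workcell import arm gives the robot as it stands.
- The arm moves only by the tool carry_out, never from a script. Its argument "moves" is a list that holds one entry, the list of rows, each a list of 7 numbers: the opening, from 0 (shut) to 1 (fully open), then the shift along the tool's x, y, z in m, then the turn, a rotation vector about the tool's x, y, z in rad. A call has 1 to 8 rows; each row shifts and turns the commanded pose from where the row before left it, along the tool's axes as they then stand; what a row does not reach is not made up. A row lasts 1/10 s, in which the tool goes at most 50 mm and 8.59 degrees, less where a joint would pass 70% of its speed; a pose out of reach is approached as far as the arm can. A call with a gripper value outside its range is refused whole. The fingers move at their own pace and stop on an object; "grip_force" is the grip in N (left out, the last holds). Time passes only in rows, so rows that do not move let the fingers close. It gives the time, the measured TCP pose, the force and the opening at its end, in the units of the state.
- arm.sense(): the state, without advancing time (a new reading comes with each control period).
- arm.get_image(name): name is "side" or "top"; returns (picture, depth): 400x640x3 uint8, red, green, blue; 400x640 float32, mm along the optical axis (not along the pixel's ray), 0 where there is no reading.
- arm.calibration(name): a dict with "vertical_fov" (degrees; the focal length in pixels is half the picture's height over the tangent of half this angle, whatever the lens; pixels are square), "cx", "cy" (the principal point, pixels), "eye" and "attitude" of the camera in the world. Camera axes: x right, y down, z forward; pixel columns grow to the right and rows downward; lengths in mm; the calibration is good to about 2 mm. A picture is of the moment at which its call begins. calibration takes no time and is no camera call.
- arm.close_job(): hands the job in, once; it reports no verdict.
Trained networks look in the newest picture that a camera, given by its name, has taken for a name from the list of things; names that differ only in an ending like _2 or _b are one class to them, and where a whole thing is asked for, a point or a joint stands for the part that bears it (a point fixed in the world has none). Each returns a list of dicts, best first, with "confidence" (0 to 1); they miss things now and then, are a little off and sometimes report something else, mostly with a low value. They report only what shows in the picture. A call takes as long as a camera call.
- arm.recognise(camera, thing): "point" ([x, y, z] in mm, in world coordinates, good to about 4 mm: the middle of the surface that is visible of it).
- arm.silhouettes(camera, thing): "mask" (400x640 bool, what is visible of it).
- arm.landmark_of(camera, thing): "point" ([x, y, z] in mm, in world coordinates, good to about 4 mm: a listed point, or the origin of a listed thing).
The state is a dict: "time": time; "qpos": joint angles; "qd": joint speeds; "effort": joint torques, N m; "position": TCP position; "orientation": TCP orientation; "force": force on the tool from outside, world axes, zero at the start; "ft_torque": the same for the moment, N m; "grip_width": finger opening in mm.
Only numpy, scipy, OpenCV 4.12 (cv2) and the standard library are available. Lean on these libraries where they do the work, as an engineer would, in place of code of your own. Each camera call takes 0.05 s, during which the arm holds its last target. There are 200 camera calls.

### The job

Clamp the long clear-resin specimen block (the one with the beetle) in the sprung holder: press the sprung jaw back with the end of the block, lower the block into the gap until it lies flat on the deck, and let the jaw close on it so that it is held lengthwise between jaw and stop, about in the middle of the jaw's width and right way up. Leave the short block (the one with the shell) where it lies.

Things in the scene. Friction and masses are not known exactly. Their poses are not given: they have to be found in the camera images.
- long_block: The part to clamp: a clear, faintly yellow resin block with a white underside and a black beetle inside, 70 mm long (its x), 36 mm wide (its y), 28 mm tall, about 85 g, lying flat on the bench. Origin: centre of its underside, z up. Either end may face the jaw. Everything else lies at least 30 mm clear of it.
- short_block: A bystander of the same kind and section but only 48 mm long (its x), 36 mm wide, 28 mm tall, with a shell inside. Origin: centre of its underside. A clear round dome, 58 mm across and 27 mm tall, also lies on the bench.
- holder: Fixed holder. Grey base plate, x = -80 to +90 mm, 76 mm wide, deck top 14 mm above the bench, no side walls. Origin: at bench height on the centre line. Low stop: inner face at x = -55 mm, 12 mm thick, 60 mm wide, top 24 mm above the bench. The sprung jaw faces it; a spring post, 48 mm high, stands at x = 70 to 85. Block clamped: centre at x = -20, y = 0, underside z = 14 mm, x along holder x.
- jaw (a joint): Sprung aluminium jaw of the holder: 60 mm wide, 14 mm thick, top 54 mm above the bench, flat face at holder x = -5 mm at rest (gap 50 mm). Value: how far it is pressed back along holder +x, in m, 0 to 0.050 (gap 100 mm); 0.020 with the long block clamped. It springs back at once: about 3 N at 0, 6 N at 0.020, 10.5 N at 0.050.

How it is judged:
By the outcome, as a careful person would: the job done as asked, in the order asked, and still so for the second after the job is handed in, with the robot touching nothing.
It also fails if it takes over 35 s, if anything falls off the work surface, if the arm or the gripper's body presses on something with over 40 N, if the wrist force passes 120 N, or if a joint passes its speed limit or range.

## Working session

There is one attempt and no reset: what is moved stays moved. The work goes in short steps, Python scripts to look and compute and a tool call to move; the robot and the scene stay as the last step left them, time stands still between calls to the robot, and variables do not carry over. Pictures are saved under pics/ and viewed, about 8 in all and at most 12, crops included, and the job is handed in when it is done.

Besides the shell and the picture viewer there is one more tool, called after "Call:" as name([rows], argument=value, ...), one row to a line, values as JSON. carry_out: Moves the arm, as the interface text tells. Its arguments: {"type":"object","properties":{"moves":{"type":"array","items":{"type":"array","items":{"type":"array","items":{"type":"number"}}}},"grip_force":{"type":"number"}},"required":["moves"]}

```bash
mkdir -p pics; ls; cat > h.py <<'E'
import numpy as np, cv2
from workcell import arm
def K(n):
    c=arm.calibration(n); f=200/np.tan(np.radians(c["vertical_fov"])/2)
    return f,c["cx"],c["cy"],np.array(c["eye"]),np.array(c["attitude"])
def world(n,u,v,d):
    f,cx,cy,e,R=K(n); u,v,d=map(np.asarray,(u,v,d))
    return e+np.stack([(u-cx)/f*d,(v-cy)/f*d,d+0*u],-1)@R.T
def onplane(n,u,v,z):
    f,cx,cy,e,R=K(n); r=R@np.array([(u-cx)/f,(v-cy)/f,1]); return e+r*(z-e[2])/r[2]
def proj(n,P):
    f,cx,cy,e,R=K(n); q=(np.atleast_2d(P)-e)@R; return np.stack([f*q[:,0]/q[:,2]+cx,f*q[:,1]/q[:,2]+cy],-1)
def snap(n,fn):
    im,d=arm.get_image(n); cv2.imwrite("pics/"+fn,im[:,:,::-1]); return im,d
E
python3 - <<'E'
from h import *
np.set_printoptions(precision=2,suppress=True)
for n in("top","side"):
    im,d=snap(n,n+"0.png"); print(arm.calibration(n))
    for t in("long_block","short_block","holder","jaw"):
        for r in arm.landmark_of(n,t)[:2]: print(n,t,"lm",np.array(r["point"]),r["confidence"], proj(n,r["point"]))
    for t in("long_block","short_block"):
        for r in arm.silhouettes(n,t)[:2]:
            m=r["mask"].astype(np.uint8); c=max(cv2.findContours(m,0,1)[0],key=cv2.contourArea)
            print(n,t,"sil",r["confidence"],m.sum(),cv2.minAreaRect(c))
s=arm.sense();print(s["time"],s["orientation"],s["force"],arm.tip_reach)
E
```

```text
pics
{'vertical_fov': 54.39527835678708, 'cx': 315.89190405204977, 'cy': 201.4379455398703, 'eye': array([425.46, -36.6 , 721.71]), 'attitude': array([[-0.01, -0.99,  0.15],
       [-1.  ,  0.01,  0.02],
       [-0.02, -0.15, -0.99]])}
top long_block lm [ 602.8 -205.8    0.6] 0.66 [[410.9  165.38]]
top short_block lm [441.2 -91.7   0.1] 0.7 [[352.74 252.13]]
top holder lm [477.3 164.8  -4.3] 0.79 [[214.86 234.36]]
top holder lm [ 601.9 -206.4   -4.3] 0.57 [[410.67 166.46]]Traceback (most recent call last):
  File "<stdin>", line 6, in <module>
ValueError: it knows: holder, long_block, short_block
```

```bash
python3 - <<'E'
from h import *
np.set_printoptions(precision=2,suppress=True)
for n in("top","side"):
    im,d=snap(n,n+"0.png"); print({k:v for k,v in arm.calibration(n).items() if k!="attitude"})
    for t in("long_block","short_block","holder"):
        for r in arm.landmark_of(n,t)[:2]: print(n,t,"lm",np.array(r["point"]),r["confidence"], proj(n,r["point"]))
        for r in arm.silhouettes(n,t)[:2]:
            m=r["mask"].astype(np.uint8); c=max(cv2.findContours(m,0,1)[0],key=cv2.contourArea)
            print(n,t,"sil",r["confidence"],m.sum(),cv2.minAreaRect(c))
s=arm.sense();print(s["time"],s["orientation"],s["force"],arm.tip_reach)
E
```

```text
{'vertical_fov': 54.39527835678708, 'cx': 315.89190405204977, 'cy': 201.4379455398703, 'eye': array([425.46, -36.6 , 721.71])}
top long_block lm [ 601.9 -206.6   -0.1] 0.62 [[411.27 165.92]]
top long_block sil 0.94 927 ((413.0025634765625, 161.53553771972656), (40.112091064453125, 24.295244216918945), 85.91438293457031)
top short_block lm [439.8 -95.6  -3.6] 0.93 [[354.72 252.92]]
top short_block sil 0.6 594 ((354.2099914550781, 252.52999877929688), (22.061731338500977, 27.577165603637695), 8.130102157592773)
top holder lm [475.3 165.7  -4.2] 0.62 [[214.34 235.43]]
top holder sil 0.64 3956 ((211.09896850585938, 237.84129333496094), (93.99878692626953, 45.68492889404297), 83.2901611328125)
{'vertical_fov': 47.46798377773421, 'cx': 323.5824579768895, 'cy': 196.67633482752038, 'eye': array([165.69, 364.43, 634.48])}
side long_block lm [ 606.7 -206.2    1.8] 0.91 [[363.6  133.53]]
side long_block sil 0.71 792 ((365.1886901855469, 128.66038513183594), (39.23994445800781, 22.922344207763672), 29.05460548400879)
side short_block lm [441.7 -95.7   3.5] 0.79 [[393.96 204.39]]
side short_block sil 0.83 733 ((394.7171630859375, 201.19309997558594), (33.052101135253906, 25.41191864013672), 41.633541107177734)
side holder lm [477.6 165.5   3. ] 0.77 [[272.99 286.44]]
side holder sil 0.81 5232 ((277.78460693359375, 284.9026794433594), (107.09466552734375, 56.2562141418457), 35.0958137512207)
0.9 [[-0.31 -0.95 -0.  ]
 [-0.95  0.31 -0.  ]
 [ 0.    0.   -1.  ]] [-0.13 -0.1   0.28] 14.0
```

View pics/top0.png

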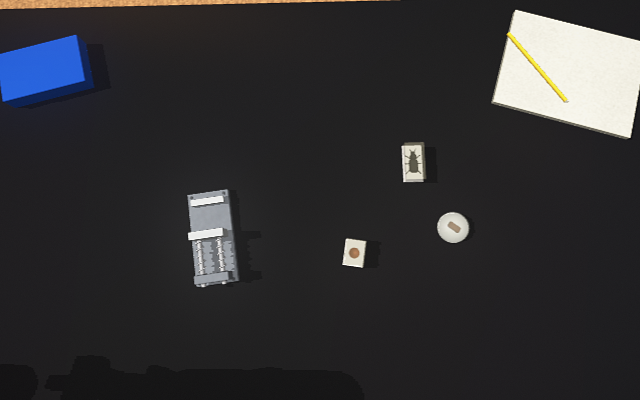

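View pics/side0.png

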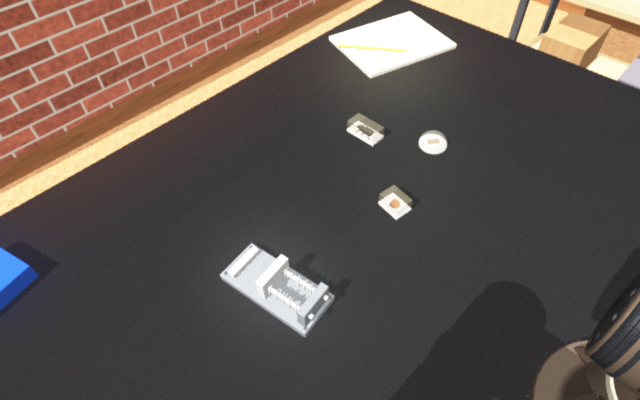

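The top view shows the beetle block at (413,161), the holder at (211,238) with its stop far (top) and jaw/spring nearer the robot, the shell block at (354,252), and the dome at (453,227). So holder +x points towards the robot. Next I'll fit box models to the silhouettes in both views.

```bash
cat > fit.py <<'E'
from h import *
from scipy.optimize import minimize
from scipy.ndimage import gaussian_filter
def box(x0,x1,y,z0,z1): return np.array([[a,b,c] for a in(x0,x1) for b in(-y,y) for c in(z0,z1)],float)
BLOCK=[box(-35,35,18,0,28)]
def holder(q=0): return [box(-80,90,38,0,14),box(-67,-55,30,14,24),box(-5+q,9+q,30,14,54),box(70,85,30,14,48)]
def pose(p): 
    c,s=np.cos(p[2]),np.sin(p[2]); return np.array([[c,-s,0],[s,c,0],[0,0,1]]),np.array([p[0],p[1],p[3] if len(p)>3 else 0])
def render(n,boxes,p,S=4):
    R,t=pose(p); m=np.zeros((400*S,640*S),np.uint8)
    for b in boxes: cv2.fillConvexPoly(m,cv2.convexHull(np.round((proj(n,b@R.T+t)+.5)*S-.5).astype(np.int32)),255)
    return cv2.resize(m,(640,400),interpolation=cv2.INTER_AREA)/255.
def fit(masks,boxes,p0):
    T={n:gaussian_filter(m.astype(float),1) for n,m in masks.items()}
    f=lambda p:sum(((gaussian_filter(render(n,boxes,p),1)-T[n])**2).sum() for n in T)
    p0=np.array(p0,float); k=len(p0); st=np.array([8,8,.1,6])[:k]
    sim=np.vstack([p0]+[p0+st*np.eye(k)[i] for i in range(k)])
    r=minimize(f,p0,method="Nelder-Mead",options=dict(initial_simplex=sim,xatol=.01,fatol=.01)); return r.x,r.fun
def overlay(n,im,items,fn,crop,s):
    o=cv2.resize(im[:,:,::-1],None,fx=s,fy=s,interpolation=cv2.INTER_CUBIC)
    for boxes,p in items:
        R,t=pose(p)
        for b in boxes:
            q=np.round((proj(n,b@R.T+t)+.5)*s).astype(int)
            for i in range(8):
                for j in range(i):
                    if bin(i^j).count("1")==1: cv2.line(o,tuple(map(int,q[i])),tuple(map(int,q[j])),(0,0,255),1)
    a,b,c,d=[int(v*s) for v in crop]; cv2.imwrite("pics/"+fn,o[b:d,a:c])
E
python3 - <<'E'
from fit import *
np.set_printoptions(precision=3,suppress=True)
ims={};mb={};mh={}
for n in("top","side"):
    ims[n],_=arm.get_image(n)
    mb[n]=arm.silhouettes(n,"long_block")[0]["mask"]; mh[n]=arm.silhouettes(n,"holder")[0]["mask"]
B0=[604,-206,0.06]; H0=[477,165,np.pi+.12]
for nm,m,bx,p0 in(("block",mb,BLOCK,B0),("holder",mh,holder(),H0)):
    for n in m: print(nm,n,*fit({n:m[n]},bx,p0))
    print(nm,"both",*fit(m,bx,p0)); print(nm,"both+z",*fit(m,bx,p0+[0]))
pb=fit(mb,BLOCK,B0)[0]; ph=fit(mh,holder(),H0)[0]
it=[(BLOCK,pb),(holder(),ph)]
overlay("top",ims["top"],it,"a.png",(170,130,440,295),2.9); overlay("side",ims["side"],it,"b.png",(210,100,430,340),2.9)
a,b=cv2.imread("pics/a.png"),cv2.imread("pics/b.png"); 
np.save("ph.npy",ph);np.save("pb.npy",pb)
E
```

```text
block top [ 606.402 -206.055    0.008] 3.728208706232372
block side [ 605.499 -208.674   -0.011] 6.891381156089678
block both [ 605.794 -207.164    0.031] 24.16243322911445
block both+z [ 604.884 -205.763    0.01     2.559] 17.042680165227793
holder top [476.907 166.219   3.269] 51.025469029910255
holder side [477.212 163.932   3.282] 16.266667377407646
holder both [476.502 164.697   3.279] 119.6579133187501
holder both+z [476.556 164.994   3.28    1.084] 97.0762495094983Traceback (most recent call last):
  File "<stdin>", line 11, in <module>
  File "fit.py", line 18, in fit
    r=minimize(f,p0,method="Nelder-Mead",options=dict(initial_simplex=sim,xatol=.01,fatol=.01)); return r.x,r.fun
    res = _minimize_neldermead(fun, x0, args, callback, bounds=bounds,
                               **options)
    fxcc = func(xcc)
    fx = function(np.copy(x), *(wrapper_args + args))
  File "fit.py", line 15, in <lambda>
    f=lambda p:sum(((gaussian_filter(render(n,boxes,p),1)-T[n])**2).sum() for n in T)
               ~~~^^^^^^^^^^^^^^^^^^^^^^^^^^^^^^^^^^^^^^^^^^^^^^^^^^^^^^^^^^^^^^^^^^^
  File "fit.py", line 15, in <genexpr>
    f=lambda p:sum(((gaussian_filter(render(n,boxes,p),1)-T[n])**2).sum() for n in T)
                                     ~~~~~~^^^^^^^^^^^
  File "fit.py", line 11, in render
    for b in boxes: cv2.fillConvexPoly(m,cv2.convexHull(np.round((proj(n,b@R.T+t)+.5)*S-.5).astype(np.int32)),255)
                                                                  ~~~~^^^^^^^^^^^
  File "h.py", line 12, in proj
    f,cx,cy,e,R=K(n); q=(np.atleast_2d(P)-e)@R; return np.stack([f*q[:,0]/q[:,2]+cx,f*q[:,1]/q[:,2]+cy],-1)
                ~^^^
  File "h.py", line 4, in K
    c=arm.calibration(n); f=200/np.tan(np.radians(c["vertical_fov"])/2)
ValueError: time passes only in moves, steps and waits
```

```bash
sed -i 's/^def K/import functools\n@functools.cache\ndef K/' h.py
python3 - <<'E'
from fit import *
it=[(BLOCK,[605.6,-206.8,.01]),(holder(),[476.8,164.9,3.279])]
for n,c,f,s in(("top",(170,130,440,295),"a.png",2.9),("side",(210,100,430,340),"b.png",2.5)):
    overlay(n,arm.get_image(n)[0],it,f,c,s)
a,b=cv2.imread("pics/a.png"),cv2.imread("pics/b.png"); print(a.shape,b.shape,arm.sense()["time"])
E
```

```text
(478, 783, 3) (600, 550, 3) 1.3
```

View pics/a.png

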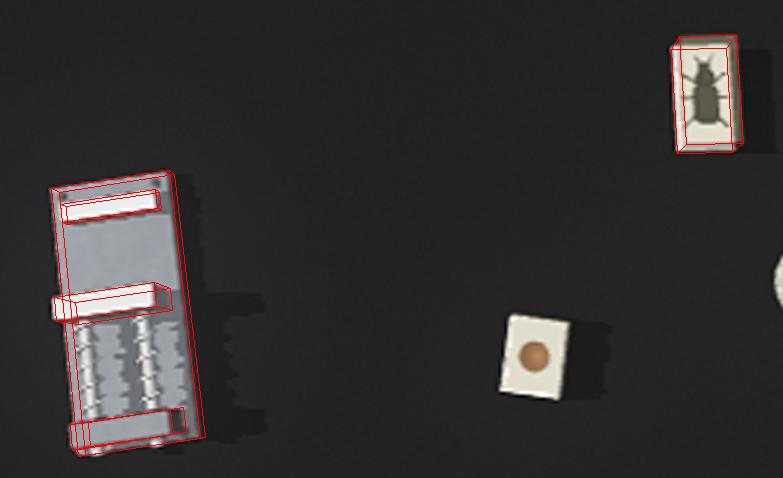

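View pics/b.png

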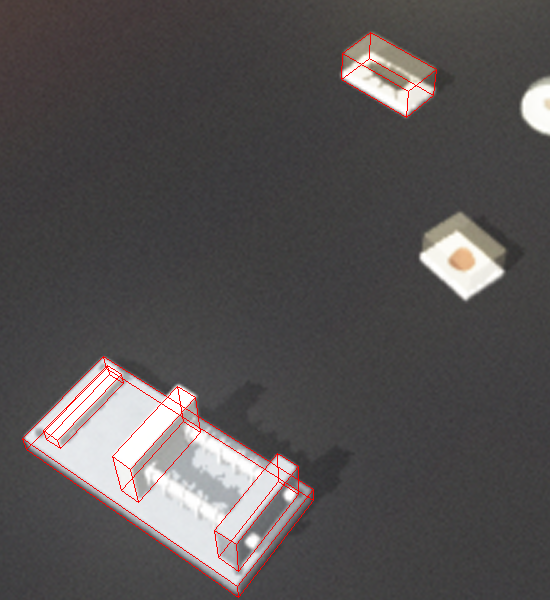

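Overlays match both views well: block at top crop (707,95), holder at (125,310). Heights are consistent too, with z fit within 1–2.5 mm. Setting out.

Call:
carry_out([
  [[1, 0, 0, 0, 0, 0, -0.109], [1, 0, 0, 0, 0, 0, -0.108], [1, 0, 0, 0, 0, 0, -0.108], [1, 0.0424, -0.0197, 0.006, 0, 0, 0], [1, 0.0424, -0.0197, 0.006, 0, 0, 0], [1, 0.0424, -0.0197, 0.006, 0, 0, 0], [1, 0.0424, -0.0197, 0.006, 0, 0, 0], [1, 0.0424, -0.0197, 0.006, 0, 0, 0]],
], grip_force=35)

```text
time: 2.1
position: [311.4, 428.2, 210.6]
orientation: [[0.008, -1.0, 0.0], [-1.0, -0.008, 0.001], [-0.001, -0.0, -1.0]]
force: [1.1, 1.1, 0.0]
grip_width: 87.7
```

Call:
carry_out([
  [[1, 0.0424, -0.0197, 0.006, 0, 0, 0], [1, 0.0424, -0.0197, 0.006, 0, 0, 0], [1, 0.0424, -0.0197, 0.006, 0, 0, 0], [1, 0.0424, -0.0197, 0.006, 0, 0, 0], [1, 0.0424, -0.0197, 0.006, 0, 0, 0], [1, 0.0424, -0.0197, 0.006, 0, 0, 0], [1, 0.0424, -0.0197, 0.006, 0, 0, 0], [1, 0.0424, -0.0197, 0.006, 0, 0, 0]],
])

```text
time: 2.9
position: [471.7, 90.1, 162.9]
orientation: [[0.008, -1.0, 0.001], [-1.0, -0.008, 0.001], [-0.001, -0.001, -1.0]]
force: [0.1, 0.8, 0.5]
grip_width: 87.5
```

Call:
carry_out([
  [[1, 0.0424, -0.0197, 0.006, 0, 0, 0], [1, 0.0424, -0.0197, 0.006, 0, 0, 0], [1, 0.0424, -0.0197, 0.006, 0, 0, 0], [1, 0.0424, -0.0197, 0.006, 0, 0, 0], [1, 0.0424, -0.0197, 0.006, 0, 0, 0], [1, 0.0424, -0.0197, 0.006, 0, 0, 0], [1, 0.0424, -0.0197, 0.006, 0, 0, 0], [1, 0, 0, 0, 0, 0, 0]],
])

```text
time: 3.7
position: [612.0, -208.6, 118.7]
orientation: [[0.003, -1.0, -0.002], [-1.0, -0.003, -0.001], [0.001, 0.002, -1.0]]
force: [-1.2, -0.1, -0.4]
grip_width: 87.7
```

Call:
carry_out([
  [[1, -0.002, 0.006, 0.03, 0, 0, 0], [1, 0, 0, 0.03, 0, 0, 0], [1, 0, 0, 0.022, 0, 0, 0], [1, 0, 0, 0.012, 0, 0, 0], [1, 0, 0, 0.008, 0, 0, 0], [1, 0, 0, 0, 0, 0, 0], [1, 0, 0, 0, 0, 0, 0]],
])

```text
time: 4.4
position: [605.7, -202.0, 19.5]
orientation: [[0.008, -1.0, 0.001], [-1.0, -0.008, -0.0], [0.0, -0.001, -1.0]]
force: [-0.7, 0.1, 0.9]
grip_width: 88.0
```

```bash
python3 - <<'E'
from fit import *
s=arm.sense();print(s["position"],s["force"],s["orientation"])
a=cv2.resize(arm.get_image("top")[0][120:210,350:480,::-1],None,fx=4,fy=4,interpolation=2)
b=cv2.resize(arm.get_image("side")[0][80:180,300:430,::-1],None,fx=4,fy=4,interpolation=2)
cv2.imwrite("pics/c.png",b)
E
```

```text
[ 605.7441908  -201.96937638   19.50583346] [-0.69410589  0.08009819  0.87281211] [[ 7.63893215e-03 -9.99969975e-01  1.30189786e-03]
 [-9.99970787e-01 -7.63927279e-03 -2.56882043e-04]
 [ 2.66819883e-04 -1.29989752e-03 -9.99999120e-01]]
```

View pics/c.png

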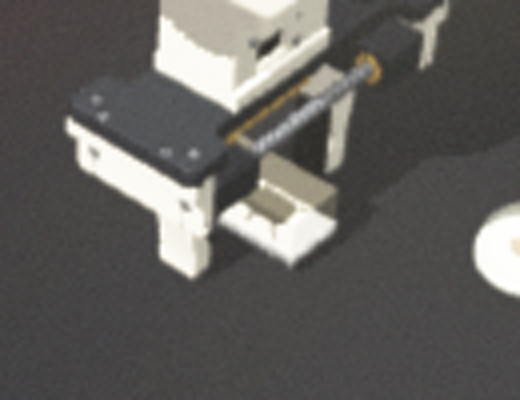

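The block stands between the open fingers, with both tips just above the bench. I'll centre in y, drop 3 mm and close.

Call:
carry_out([
  [[1, 0.0045, 0, 0.003, 0, 0, 0], [0.3, 0, 0, 0, 0, 0, 0], [0.3, 0, 0, 0, 0, 0, 0], [0.3, 0, 0, 0, 0, 0, 0], [0.3, 0, 0, 0, 0, 0, 0], [0.3, 0, 0, 0, 0, 0, 0], [0.3, 0, 0, 0, 0, 0, 0], [0.3, 0, 0, 0, 0, 0, 0]],
], grip_force=35)

```text
time: 5.3
position: [605.1, -206.5, 15.6]
orientation: [[0.007, -1.0, 0.0], [-1.0, -0.007, -0.0], [0.0, -0.0, -1.0]]
force: [0.4, -0.2, -0.2]
grip_width: 37.4
```

Call:
carry_out([
  [[0, 0, 0, 0, 0, 0, 0], [0, 0, 0, 0, 0, 0, 0], [0, 0, 0, -0.02, 0, 0, 0], [0, 0, 0, -0.04, 0, 0, 0], [0, 0, 0, -0.04, 0, 0, 0], [0, 0, 0, 0, 0, 0, 0]],
], grip_force=35)

```text
time: 5.9
position: [608.5, -207.1, 121.8]
orientation: [[0.008, -1.0, 0.01], [-1.0, -0.008, -0.002], [0.002, -0.01, -1.0]]
force: [1.3, -0.2, -1.4]
grip_width: 35.8
```

```bash
python3 - <<'E'
from fit import *
s=arm.sense();print(s["position"],s["force"],s["orientation"],s["grip_width"])
b=cv2.resize(arm.get_image("side")[0][30:180,290:450,::-1],None,fx=4,fy=4,interpolation=2)
cv2.imwrite("pics/d.png",b)
E
```

```text
[ 608.54086078 -207.11130347  121.76193983] [ 1.28002681 -0.17095749 -1.42435583] [[ 0.00826723 -0.99992034  0.0095372 ]
 [-0.99996425 -0.00828379 -0.00169868]
 [ 0.00177755 -0.00952281 -0.99995308]] 35.79458714822485
```

View pics/d.png

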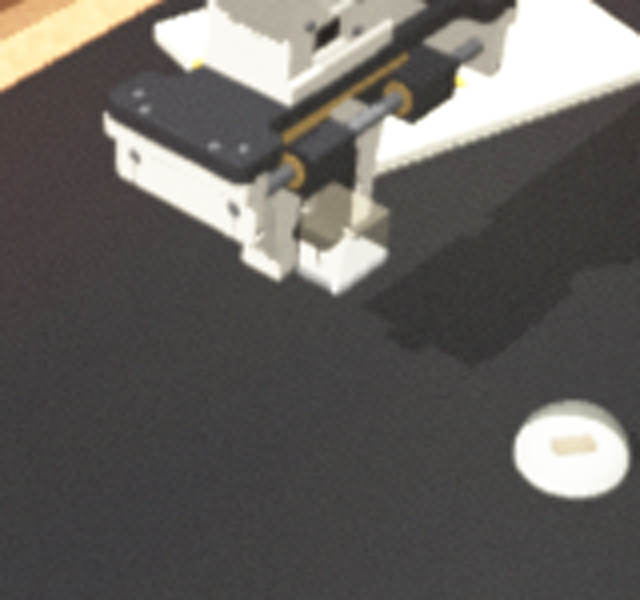

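Held block is level and clear of the bench (crop 345,240). Carrying it to above the stop side of the holder.

Call:
carry_out([
  [[0, -0.0379, 0.0083, 0.002, 0, 0, 0], [0, -0.0379, 0.0083, 0.002, 0, 0, 0], [0, -0.0379, 0.0083, 0.002, 0, 0, 0], [0, -0.0379, 0.0083, 0.002, 0, 0, 0], [0, -0.0379, 0.0083, 0.002, 0, 0, 0], [0, -0.0379, 0.0083, 0.002, 0, 0, 0], [0, -0.0379, 0.0083, 0.002, 0, 0, 0], [0, -0.0379, 0.0083, 0.002, 0, 0, 0]],
])

```text
time: 6.75
position: [535.1, 97.4, 98.4]
orientation: [[0.007, -1.0, -0.002], [-1.0, -0.007, -0.001], [0.001, 0.002, -1.0]]
force: [0.8, 0.1, -0.5]
grip_width: 36.0
```

Call:
carry_out([
  [[0, -0.0379, 0.0083, 0.002, 0, 0, 0], [0, -0.0379, 0.0083, 0.002, 0, 0, 0], [0, 0, 0, 0, 0, 0, -0.065], [0, 0, 0, 0, 0, 0, -0.064], [0, 0, 0, 0, 0, 0, 0], [0, 0, 0, 0, 0, 0, 0]],
])

```text
time: 7.35
position: [518.8, 171.5, 94.8]
orientation: [[0.134, -0.991, -0.001], [-0.991, -0.134, -0.001], [0.001, 0.001, -1.0]]
force: [-0.4, 0.5, -0.7]
grip_width: 35.9
```

```bash
cat > hf.py <<'E'
from fit import *
np.set_printoptions(precision=2,suppress=True)
H=np.array([476.8,164.9,3.279])
def tcp():
    s=arm.sense(); R,t=pose(H); print("t",s["time"],"TCP in holder",R.T@(s["position"]-t),"F",R.T@s["force"],"w",s["grip_width"]);print(R.T@s["orientation"])
    return s
E
python3 - <<'E'
from hf import *
s=tcp()
R,t=pose(H); p=R.T@(s["position"]-t)
bp=[*s["position"][:2],3.279,s["position"][2]-15.6]
A=[]
for n,c in(("top",(170,150,260,300)),("side",(200,220,350,345))):
    overlay(n,arm.get_image(n)[0],[(BLOCK,bp),(holder(),H)],"e%s.png"%n,c,3.3 if n=="top" else 3.2); A.append(cv2.imread("pics/e%s.png"%n))
h=max(a.shape[0] for a in A)
cv2.imwrite("pics/e.png",np.hstack([cv2.copyMakeBorder(a,0,h-a.shape[0],0,5,0) for a in A]))
E
```

```text
t 7.35 TCP in holder [-42.51  -0.8   94.78] F [ 0.36 -0.53 -0.69] w 35.875193152559454
[[ 0.  1.  0.]
 [ 1. -0.  0.]
 [ 0.  0. -1.]]
```

View pics/e.png

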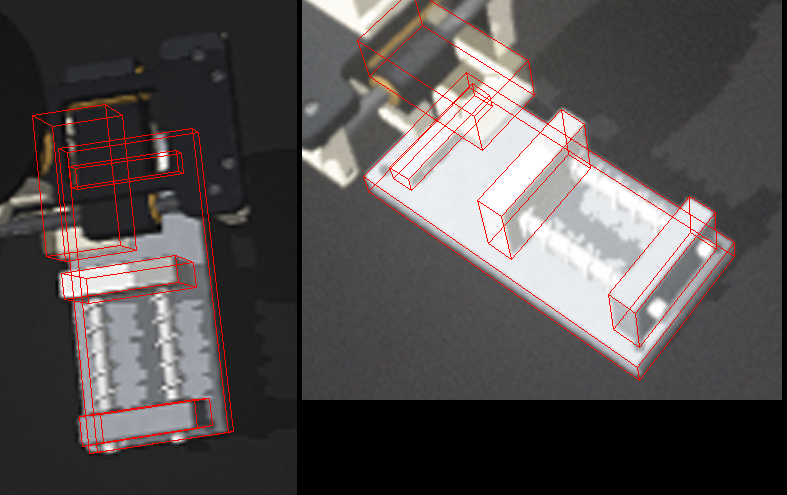

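The side overlay agrees: the block end is over the stop (480,130) and the jaw face at (500,215). Next I'll back off 5 mm and descend to 5 mm above the stop top.

Call:
carry_out([
  [[0, 0.001, -0.005, 0.01, 0, 0, 0], [0, 0, 0, 0.02, 0, 0, 0], [0, 0, 0, 0.015, 0, 0, 0], [0, 0, 0, 0.005, 0, 0, 0], [0, 0, 0, 0, 0, 0, 0], [0, 0, 0, 0, 0, 0, 0]],
])

```text
time: 8.05
position: [524.9, 171.6, 45.8]
orientation: [[0.136, -0.991, 0.0], [-0.991, -0.136, 0.0], [-0.0, -0.0, -1.0]]
force: [0.6, -0.0, -0.5]
grip_width: 36.1
```

```bash
python3 -c "
from hf import *
tcp()"
```

```text
t 8.05 TCP in holder [-48.53  -0.08  45.83] F [-0.6   0.1  -0.55] w 36.144856149886486
[[ 0.  1. -0.]
 [ 1. -0. -0.]
 [-0. -0. -1.]]
```

Call:
carry_out([
  [[0, 0, 0.006, 0, 0, 0, 0], [0, 0, 0.005, 0, 0, 0, 0], [0, 0, 0.005, 0, 0, 0, 0], [0, 0, 0.005, 0, 0, 0, 0], [0, 0, 0.005, 0, 0, 0, 0], [0, 0, 0.005, 0, 0, 0, 0], [0, 0, 0.003, 0, 0, 0, 0], [0, 0, 0, 0, 0, 0, 0]],
])

```text
time: 8.85
position: [491.5, 167.5, 46.4]
orientation: [[0.137, -0.991, 0.003], [-0.991, -0.137, 0.001], [-0.001, -0.003, -1.0]]
force: [6.9, -1.9, -2.1]
grip_width: 35.5
```

```bash
python3 - <<'E'
from hf import *
s=tcp()
bp=[*s["position"][:2],3.279,s["position"][2]-15.6]
A=[]
for n,c in(("top",(170,150,260,300)),("side",(200,220,350,345))):
    overlay(n,arm.get_image(n)[0],[(BLOCK,bp),(holder(),H)][:1],"e%s.png"%n,c,3.3 if n=="top" else 3.2); A.append(cv2.imread("pics/e%s.png"%n))
h=max(a.shape[0] for a in A)
cv2.imwrite("pics/f.png",np.hstack([cv2.copyMakeBorder(a,0,h-a.shape[0],0,5,0) for a in A]))
E
```

```text
t 8.85 TCP in holder [-14.89  -0.54  46.36] F [-6.55  2.78 -2.12] w 35.500443663371705
[[ 0.  1. -0.]
 [ 1. -0. -0.]
 [-0. -0. -1.]]
```

View pics/f.png

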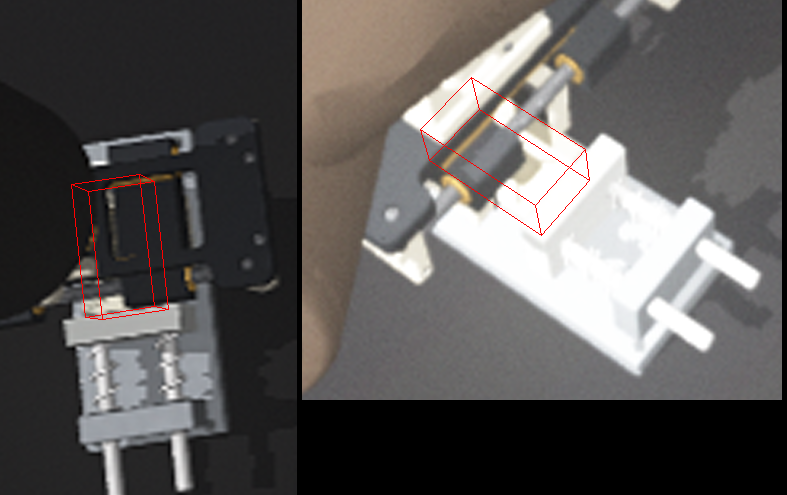

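The jaw is pressed back (guide rods stick out at (700,330)), and the spring force of 6.5 N fits. Lowering.

Call:
carry_out([
  [[0, 0.0005, 0.001, 0.004, 0, 0, 0], [0, 0, 0, 0.004, 0, 0, 0], [0, 0, 0, 0.004, 0, 0, 0], [0, 0, 0, 0.002, 0, 0, 0], [0, 0, 0, 0, 0, 0, 0]],
])

```text
time: 9.45
position: [491.6, 167.9, 32.6]
orientation: [[0.137, -0.991, 0.004], [-0.991, -0.137, 0.003], [-0.002, -0.004, -1.0]]
force: [6.7, 1.7, -3.1]
grip_width: 35.6
```

```bash
python3 -c "
from hf import *
tcp()"
```

```text
t 9.45 TCP in holder [-15.11  -0.91  32.58] F [-6.83 -0.75 -3.13] w 35.60435898639067
[[ 0.  1. -0.]
 [ 1. -0. -0.]
 [-0. -0. -1.]]
```

Call:
carry_out([
  [[0, 0.0005, 0, 0.0015, 0, 0, 0], [0, 0, 0, 0.0015, 0, 0, 0], [0, 0, 0, 0.001, 0, 0, 0], [0, 0, 0, 0, 0, 0, 0]],
])

```text
time: 9.85
position: [492.1, 167.6, 29.5]
orientation: [[0.137, -0.991, 0.005], [-0.991, -0.137, 0.003], [-0.002, -0.005, -1.0]]
force: [4.3, 1.9, 7.6]
grip_width: 35.7
```

Deck contact (Fz rose to +7.6 N). Easing the block back towards the stop.

Call:
carry_out([
  [[0, 0, -0.0015, 0, 0, 0, 0], [0, 0, -0.0015, 0, 0, 0, 0], [0, 0, -0.001, 0, 0, 0, 0], [0, 0, 0, 0, 0, 0, 0]],
])

```text
time: 10.25
position: [495.6, 168.0, 29.5]
orientation: [[0.137, -0.991, 0.004], [-0.991, -0.137, 0.003], [-0.002, -0.004, -1.0]]
force: [2.3, 1.5, 10.6]
grip_width: 36.0
```

```bash
python3 -c "
from hf import *
tcp()"
```

```text
t 10.25 TCP in holder [-19.04  -0.48  29.5 ] F [-2.45 -1.13 10.55] w 36.02112737267172
[[ 0.  1. -0.]
 [ 1. -0. -0.]
 [-0. -0. -1.]]
```

Call:
carry_out([
  [[0, 0, -0.001, 0, 0, 0, 0], [0.55, 0, 0, 0, 0, 0, 0], [0.55, 0, 0, 0, 0, 0, 0], [0.55, 0, 0, 0, 0, 0, 0], [0.55, 0, 0, 0, 0, 0, 0]],
])

```text
time: 10.75
position: [495.0, 167.2, 28.3]
orientation: [[0.136, -0.991, 0.001], [-0.991, -0.136, 0.001], [-0.001, -0.001, -1.0]]
force: [-1.8, 2.8, 7.4]
grip_width: 48.2
```

Call:
carry_out([
  [[0.6, 0, 0, -0.005, 0, 0, 0], [0.6, 0, 0, -0.01, 0, 0, 0], [0.6, 0, 0, -0.02, 0, 0, 0], [0.6, 0, 0, -0.04, 0, 0, 0], [0.6, 0, 0, -0.045, 0, 0, 0], [0.6, 0, -0.01, -0.045, 0, 0, 0], [0.6, 0.04, -0.01, -0.02, 0, 0, 0], [0.6, 0.045, 0, 0, 0, 0, 0]],
])

```text
time: 11.55
position: [528.5, 85.7, 217.2]
orientation: [[0.139, -0.99, 0.007], [-0.99, -0.139, 0.003], [-0.002, -0.007, -1.0]]
force: [0.6, -0.5, -0.5]
grip_width: 52.4
```

Call:
carry_out([
  [[0.6, 0.045, 0, 0, 0, 0, 0], [0.6, 0.045, 0, 0, 0, 0, 0], [0.6, 0.045, 0, 0, 0, 0, 0], [0.6, 0.045, 0, 0, 0, 0, 0], [0.6, 0.045, 0, 0, 0, 0, 0], [0.6, 0, 0, 0, 0, 0, 0]],
])

```text
time: 12.15
position: [556.0, -142.3, 212.7]
orientation: [[0.131, -0.991, -0.001], [-0.991, -0.131, -0.001], [0.001, 0.001, -1.0]]
force: [0.3, -0.7, -0.3]
grip_width: 52.7
```

```bash
python3 - <<'E'
from hf import *
s=tcp()
R,t=pose(H); bp=[*(t+R@[-20,0,0])[:2],H[2],14]
A=[]
for n,c in(("top",(170,150,260,300)),("side",(200,220,350,345))):
    im=arm.get_image(n)[0]
    for th in("long_block","short_block"):
        for r in arm.landmark_of(n,th)[:1]: print(n,th,np.array(r["point"]),"in holder",R.T@(np.array(r["point"])-t),r["confidence"])
    overlay(n,im,[(BLOCK,bp)],"e%s.png"%n,c,3.3 if n=="top" else 3.2); A.append(cv2.imread("pics/e%s.png"%n))
h=max(a.shape[0] for a in A)
cv2.imwrite("pics/g.png",np.hstack([cv2.copyMakeBorder(a,0,h-a.shape[0],0,5,0) for a in A]))
E
```

```text
t 12.15 TCP in holder [-36.42 315.19 212.68] F [-0.23  0.72 -0.27] w 52.67454488599504
[[ 0.01  1.    0.  ]
 [ 1.   -0.01  0.  ]
 [ 0.    0.   -1.  ]]
top long_block [438.3 -92.9  -0.5] in holder [ 73.45 250.1   -0.5 ] 0.58
top short_block [441.5 -93.   -2.5] in holder [ 70.29 250.63  -2.5 ] 0.64
side long_block [497.5 169.9  13.7] in holder [-21.19  -2.12  13.7 ] 0.78
side short_block [440.4 -96.    1.4] in holder [ 71.79 253.45   1.4 ] 0.89
```

View pics/g.png

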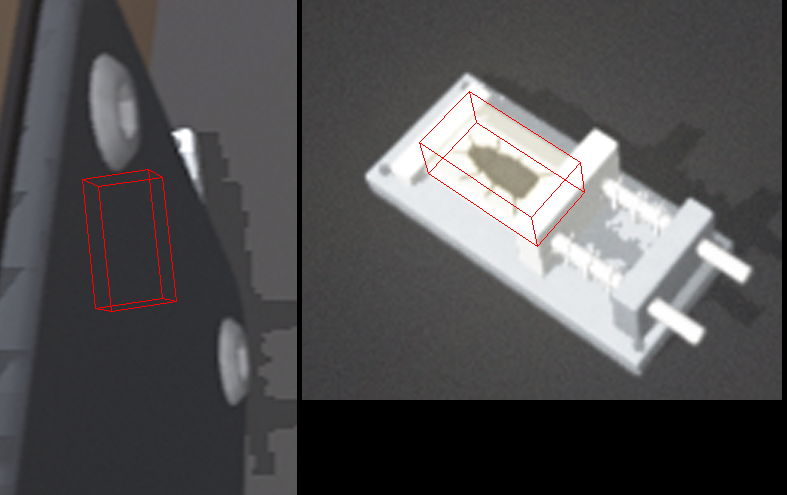

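The side view shows the block flat between stop (415,160) and jaw (570,200), beetle up, on the predicted clamped outline. The top camera is blocked by the arm. Handing in.

```bash
python3 -c "
from workcell import arm
print(arm.close_job())"
```

```text
the job is handed in; nothing more can be done
None
```

The long block is clamped lengthwise between the jaw and the stop, flat on the deck with the beetle side up, and the job is handed in. I gripped it across its width and pressed the jaw back about 25 mm with its end (about 6.5 N on the wrist). I then lowered it until it touched the deck (7.6 N), eased it back to the stop, released it and moved the arm clear at about 12 s.

**Last checks:**
- **Long block, side camera:** the picture matches the nominal clamped outline. The network put the block at (-21, -2, 14) mm in the holder frame, against a nominal (-20, 0, 14) and within its 4 mm accuracy.
- **Short block:** both cameras show it still where it lay.
- **Top camera:** it could not confirm the clamp because the arm blocked its view of the holder. Its "long_block" report (confidence 0.58) landed on the short block's position, so I discounted it.

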